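# Tip the covered spool dish, then top up the kit tray

## Task

With the lid kept on the dish, tip the dish fully towards its notched end so that the loose spools roll together there; only then lift the lid off and put empty spools from the dish into the kit tray until every one of its four pockets holds exactly one spool lying in place (some are filled already; leave those as they are). Leave any spools that are left over in the dish, put the lid back on while the dish is still tipped (the lid must be on whenever the dish is being tipped either way), and finally bring the covered dish back level; do not disturb the meter, the tape or the jar.

Things in the scene. Friction and masses are not known exactly. Their poses are not given: they have to be found in the camera images.
- dish (a joint): tip angle of the dish on its stiff pivot, rad: 0 is level, positive tips the notched (+y) end down; stops at -0.05 and +0.42. Friction (about 1.2 N m, so roughly 10 N pressed straight down near an end) holds it wherever it is left. The pivot is horizontal, along the stand's x axis, 75 mm above the bench.
- stand: fixed aluminium tipping stand that carries the dish: base 110 x 200 x 12 mm and two cheeks, 104 mm over both (116 with the pivot caps), up to 95 mm high beside the middle of the dish. Origin: centre of the base's underside on the bench; z up, y along the level dish towards its notched end, x along the pivot, which lies 75 mm above the origin.
- dish_floor (a point): centre of the inner floor of the dish, a long white box; 12 mm above the pivot. Axes tip with the dish: x across, y along it towards the notched end, z out of the dish. Inside it is 270 mm long (y), 68 mm wide (x) and 62 mm deep; walls 4 mm. The end wall at +y has a notch 44 mm wide in its middle, down to the floor, to let a finger in; flanges stop against the wall on either side of it.
- dish_seat (a point): centre of the dish's mouth, at the height of the rim (62 mm above dish_floor, 74 mm above the pivot), axes as dish_floor; the lid's origin lies here when the lid is on.
- lid_plate (a point): the loose clear lid, 130 g: centre of the underside of its plate, 84 (x) x 290 (y) x 4 mm; z out of its top. Below it a plug 56 x 256 x 7 mm drops into the dish's mouth with 6 to 7 mm play all round (so the point is 7 mm high when the lid lies on the bench). It starts on the dish and may be put aside anywhere free on the bench, e.g. between the robot and the stand.
- lid_grip (a point): middle of the lid's black grip fin, 22 mm above lid_plate, axes as the lid: an upright fin 14 mm thick (x), 74 mm long (y), standing 36 mm above the plate in its middle.
- tray: fixed low grey kit tray, 84 (x) x 268 (y) mm, floor 6 mm thick, side walls up to 20 mm high along the two long sides; origin: centre of the underside, z up. Four pockets in a row along y, each taking one spool with its hub along the tray's x axis. The pockets are parted by ribs 10 mm thick and up to 16 mm high that stand only near the two long sides; the middle 40 mm is open to the fingers.
- pocket1 (a point): where the centre of a spool lies in pocket 1 of the tray: mid-width, 31 mm above the bench (25 mm above the tray floor); pockets are 64 mm apart along the tray's y axis, 54 mm clear between ribs.
- pocket2 (a point): where the centre of a spool lies in pocket 2 of the tray: mid-width, 31 mm above the bench (25 mm above the tray floor); pockets are 64 mm apart along the tray's y axis, 54 mm clear between ribs.
- pocket3 (a point): where the centre of a spool lies in pocket 3 of the tray: mid-width, 31 mm above the bench (25 mm above the tray floor); pockets are 64 mm apart along the tray's y axis, 54 mm clear between ribs.
- pocket4 (a point): where the centre of a spool lies in pocket 4 of the tray: mid-width, 31 mm above the bench (25 mm above the tray floor); pockets are 64 mm apart along the tray's y axis, 54 mm clear between ribs.
- S1_mid (a point): black plastic wire spool, empty: two round flanges of 50 mm diameter and 5 mm thick at the ends of a plain hub of 16 mm diameter; 60 mm long overall, 50 mm clear between the flanges, 45 g. The point is its centre, half-way along the hub; its x axis runs along the hub (the axis it rolls about; y and z turn as it rolls). If present (may be absent), starts loose in the dish, hub along its x axis.
- S2_mid (a point): black plastic wire spool, empty: two round flanges of 50 mm diameter and 5 mm thick at the ends of a plain hub of 16 mm diameter; 60 mm long overall, 50 mm clear between the flanges, 45 g. The point is its centre, half-way along the hub; its x axis runs along the hub (the axis it rolls about; y and z turn as it rolls). If present (may be absent), starts loose in the dish, hub along its x axis.
- S3_mid (a point): black plastic wire spool, empty: two round flanges of 50 mm diameter and 5 mm thick at the ends of a plain hub of 16 mm diameter; 60 mm long overall, 50 mm clear between the flanges, 45 g. The point is its centre, half-way along the hub; its x axis runs along the hub (the axis it rolls about; y and z turn as it rolls). If present (may be absent), starts loose in the dish, hub along its x axis.
- S4_mid (a point): black plastic wire spool, empty: two round flanges of 50 mm diameter and 5 mm thick at the ends of a plain hub of 16 mm diameter; 60 mm long overall, 50 mm clear between the flanges, 45 g. The point is its centre, half-way along the hub; its x axis runs along the hub (the axis it rolls about; y and z turn as it rolls). If present (may be absent), starts loose in the dish, hub along its x axis.
- T1_mid (a point): black plastic wire spool, empty: two round flanges of 50 mm diameter and 5 mm thick at the ends of a plain hub of 16 mm diameter; 60 mm long overall, 50 mm clear between the flanges, 45 g. The point is its centre, half-way along the hub; its x axis runs along the hub (the axis it rolls about; y and z turn as it rolls). If present, starts in pocket 1 of the tray; may be absent.
- T2_mid (a point): black plastic wire spool, empty: two round flanges of 50 mm diameter and 5 mm thick at the ends of a plain hub of 16 mm diameter; 60 mm long overall, 50 mm clear between the flanges, 45 g. The point is its centre, half-way along the hub; its x axis runs along the hub (the axis it rolls about; y and z turn as it rolls). If present, starts in pocket 2 of the tray; may be absent.
- T3_mid (a point): black plastic wire spool, empty: two round flanges of 50 mm diameter and 5 mm thick at the ends of a plain hub of 16 mm diameter; 60 mm long overall, 50 mm clear between the flanges, 45 g. The point is its centre, half-way along the hub; its x axis runs along the hub (the axis it rolls about; y and z turn as it rolls). If present, starts in pocket 3 of the tray; may be absent.
- T4_mid (a point): black plastic wire spool, empty: two round flanges of 50 mm diameter and 5 mm thick at the ends of a plain hub of 16 mm diameter; 60 mm long overall, 50 mm clear between the flanges, 45 g. The point is its centre, half-way along the hub; its x axis runs along the hub (the axis it rolls about; y and z turn as it rolls). If present, starts in pocket 4 of the tray; may be absent.
- meter: bystander: grey hand meter lying flat, 85 x 165 x 50 mm, origin under its centre.
- tape: bystander: roll of tan tape lying flat, 90 mm across, 25 mm high, origin under its centre.
- jar: bystander: white jar, 64 mm across, 85 mm high, origin under its centre.

How it is judged:
By the outcome, as a careful person would: the job done as asked, in the order asked, and still so for the second after the job is handed in, with the robot touching nothing.
Of T1, T2, T3, T4 only 1 to 2 are there at a start; the rules pass over those that are not, and their reading is None.
Of S1, S2, S3, S4 only 3 to 4 are there at a start; the rules pass over those that are not, and their reading is None.
At some moment in a run one of S1, S2, S3, S4 may be knocked a few centimetres aside while the robot is not near it.
It also fails if it takes over 210 s, if anything falls off the work surface, if the arm or the gripper's body presses on something with over 40 N, if the wrist force passes 120 N, or if a joint passes its speed limit or range.

## Robot

A 6-joint arm with a two-finger parallel gripper is mounted at the origin on the work surface. World frame = base frame: x ahead of the robot, y to its left, z up, the work surface at z = 0. Lengths are in m, angles in degrees, forces in N, time in s.
With the tool pointing down it reaches from about 0.3 to 0.95 m from the base axis. Payload 3.1 kg.
Tool frame: the origin (TCP) lies midway between the tips of the shut fingers; the grasp point (between the pads) lies 19 mm behind it (manip.grip_point_offset is the distance from the TCP to the grasp point, in m); z points along the fingers, y is the direction in which the jaws open and shut (so a half turn about z gives the same grasp; the last joint's range is limited). The gripper opens to 85 mm and grips with 20 to 120 N. Pads are 22 mm wide; open, the fingers measure 114 mm over their backs; the gripper's body (76 mm by 85 mm) begins 54 mm behind the grasp point. The pads swing forward as they close: fully open they stand 13 mm farther back than shut.
Start: joints at [-67.42, 17.653, 93.61, -0, 68.738, -3.994], TCP at [0.28, -0.559, 0.231] pointing down, gripper open.
Joint ranges: [-175.34, 175.34], [-45.06, 112.39], [2.9, 150.54], [-68.45, 248.45], [3.09, 151.38], [-168.51, 168.51]. Speed limits (degrees/s): [159.86, 159.86, 180, 180, 180, 180].

## Interface

Orientations are given as a 3x3 rotation matrix whose columns are the frame's x, y, z axes.
In Python, from cell import manip, solver, monitor, imaging, ticket gives the robot as it stands. The module is installed in compiled form; this text tells all that it offers. Calls block until the motion is done:
- manip.goto(position, orientation): joint-space move of the TCP to a pose.
- manip.move_linear(position, speed=0.15, orientation=None): straight line of the TCP; orientation=None keeps the orientation; speed is the mean speed in m/s.
- manip.movej(angles): joint-space move.
- manip.command_gripper(opening): opening from 0.0 (shut) to 1.0 (fully open); the grip force is fixed at half the most; returns when the fingers have stopped.
- manip.pause(seconds).
- solver.ik(position, orientation): joint angles nearest the present ones, or None.
- monitor.observe(): the state.
- imaging.snapshot(name): name is "scene" or "top" or "wrist"; returns a dict with "pixels" (420x560x3 uint8, blue, green, red), "fx", "fy", "cx", "cy" (pixels), "k1" (the pictures are not rectified: a ray, as slopes to the right and down, at radius r is drawn at 1 + k1 r^2 times it, then the intrinsics apply), "rvec" (rotation vector, rad) and "tvec" (3), from world to camera coordinates, as OpenCV has them. Camera axes: x right, y down, z forward; pixel columns grow to the right and rows downward; lengths in m; the calibration is good to about 2 mm. A picture is of the moment at which its call begins. There is no depth.
A pose or a line that the arm cannot do raises manip.MotionError and nothing moves.
- ticket.finish_job(): hands the job in, once; it reports no verdict.
The state is a dict: "time_s": time; "joint_positions": joint angles; "joint_vel": joint speeds; "joint_efforts": joint torques, N m; "position": TCP position; "eef_rot": TCP orientation; "force": force on the tool from outside, world axes, zero at the start; "wrist_torque": the same for the moment, N m; "finger_gap": opening from 0.0 (shut) to 1.0 (fully open).
Only numpy, scipy, OpenCV 4.12 (cv2) and the standard library are available. Lean on these libraries where they do the work, as an engineer would, in place of code of your own. Each camera call takes 0.05 s, during which the arm holds its last target.

## Working session

There is one attempt and no reset: what is moved stays moved. The work goes in short steps, each a Python script; the robot and the scene stay as the last script left them, time stands still between calls to the robot, and variables do not carry over. Pictures are saved under pics/ and viewed, and the job is handed in when it is done.

```bash
mkdir -p pics; ls; cat > h.py <<'E'
import numpy as np, cv2
from cell import manip, solver, monitor, imaging, ticket
def snap(n,f):
    s=imaging.snapshot(n); cv2.imwrite('pics/'+f+'.png',s['pixels']); return s
def cam(s):
    R=cv2.Rodrigues(np.array(s['rvec'],float))[0]; return R,np.array(s['tvec'],float).ravel()
def proj(s,P):
    R,t=cam(s); P=np.atleast_2d(P); c=P@R.T+t; x=c[:,0]/c[:,2]; y=c[:,1]/c[:,2]; k=1+s['k1']*(x*x+y*y)
    return np.c_[s['fx']*x*k+s['cx'], s['fy']*y*k+s['cy']]
def ray(s,uv):
    R,t=cam(s); d=np.array([(uv[0]-s['cx'])/s['fx'],(uv[1]-s['cy'])/s['fy']]); p=d.copy()
    for _ in range(30): p=d/(1+s['k1']*(p@p))
    return -R.T@t, R.T@np.array([p[0],p[1],1.])
def onz(s,uv,z):
    o,d=ray(s,uv); return o+d*(z-o[2])/d[2]
E
python3 - <<'E'
from h import *
import pickle
for n in ['scene','top','wrist']:
    s=snap(n,n+'0'); pickle.dump(s,open(n+'0.pkl','wb')); R,t=cam(s); print(n,s['fx'],s['k1'],-R.T@t,R[2])
o=monitor.observe();print(o['time_s'],o['force'],o['position'],o['eef_rot'])
print(manip.grip_point_offset)
E
```

```text
pics
scene 454.01972787906897 -0.048713799704331394 [1.01807463 0.64683159 0.70600367] [-0.36856011 -0.68945203 -0.6235538 ]
top 417.5333404770171 -0.11652401832298105 [ 0.52657225 -0.02037125  0.92974369] [ 0.18617008  0.02513815 -0.98219589]
wrist 337.57305373500174 0.023712325862724048 [ 0.34919584 -0.52333062  0.37214075] [-0.28104709 -0.13778949 -0.9497508 ]
0.15 [ 0.31758282 -0.31432451 -0.86029812] [ 0.27932886 -0.55839007  0.23031741] [[ 8.94362098e-01  4.47343233e-01 -6.85975713e-04]
 [ 4.47343738e-01 -8.94360545e-01  1.67215797e-03]
 [ 1.34518940e-04 -1.80238165e-03 -9.99998367e-01]]
0.0187
```

View pics/scene0.png

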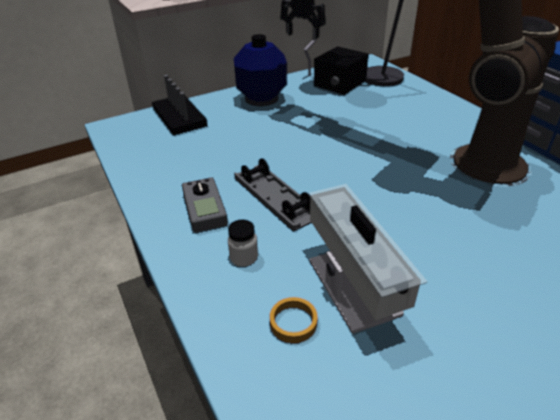

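View pics/top0.png

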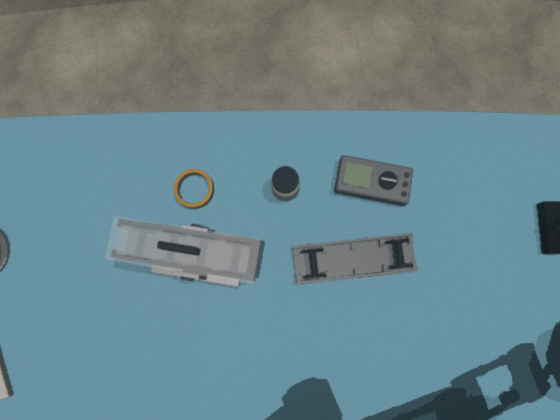

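View pics/wrist0.png

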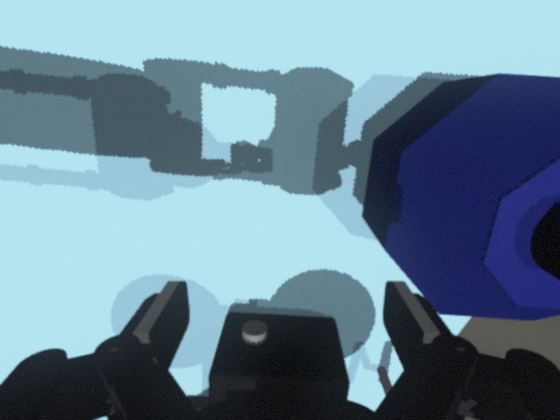

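```bash
python3 - <<'E'
import cv2
a=cv2.imread('pics/top0.png')[195:305,90:430]; b=cv2.imread('pics/scene0.png')[145:345,220:440]
cv2.imwrite('pics/t0z.png',cv2.resize(a,(800,259),interpolation=cv2.INTER_CUBIC)); cv2.imwrite('pics/s0z.png',cv2.resize(b,(660,600),interpolation=cv2.INTER_CUBIC))
E
```

```text
(no output)
```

View pics/t0z.png

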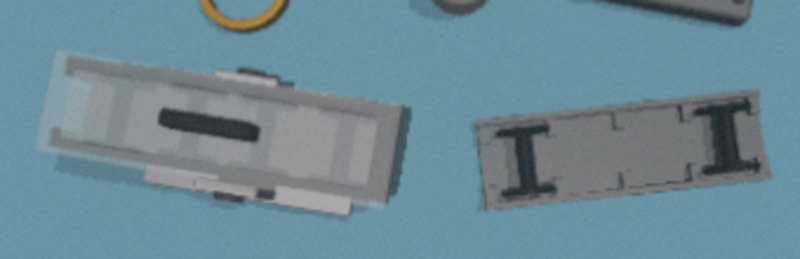

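View pics/s0z.png

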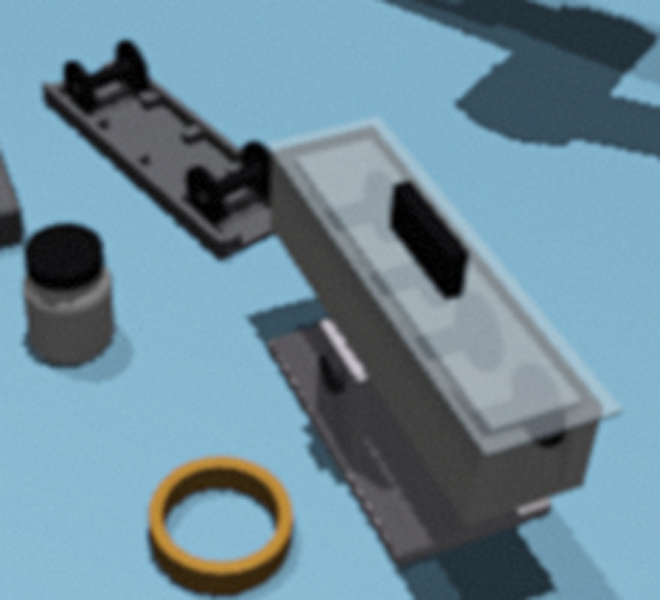

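```bash
cat > fit.py <<'E'
from h import *
import pickle
from scipy.optimize import least_squares
T=pickle.load(open('top0.pkl','rb')); S=pickle.load(open('scene0.pkl','rb'))
def Rz(a): c,s=np.cos(a),np.sin(a); return np.array([[c,-s,0],[s,c,0],[0,0,1]])
def Rx(a): c,s=np.cos(a),np.sin(a); return np.array([[1,0,0],[0,c,-s],[0,s,c]])
# tip positive: +y end down => Rx(-tip)
def dishpt(p,tip,l): # l in frame of pivot
    return np.array([p[0],p[1],.075])+np.asarray(l)@(Rz(p[2])@Rx(-tip)).T
def standpt(p,l): return np.array([p[0],p[1],0])+np.asarray(l)@Rz(p[2]).T
lidc=np.array([[.042,.145,.078],[-.042,.145,.078],[.042,-.145,.078],[-.042,-.145,.078]])
base=np.array([[.055,-.1,.012],[.055,.1,.012],[-.055,.1,.012]])
if __name__=='__main__':
    tl=np.array([[116.3,217.1],[106.1,258.7],[264.2,240],[254.9,282.1]])
    sl=np.array([[382.3,295.7],[426,281.7],[310,195],[346,185]])
    sb=np.array([[309.3,258.3],[353.3,332.3],[402.7,315.7]])
    def f(v):
        L=lidc+[v[4],v[5],0]
        return np.r_[(proj(T,dishpt(v,v[3],L))-tl).ravel(),(proj(S,dishpt(v,v[3],L))-sl).ravel(),(proj(S,standpt(v,base))-sb).ravel(),v[4]*300,v[5]*300]
    r=least_squares(f,[.5,.2,0,0,0,0]); print(r.x,np.round(f(r.x)[:-2].reshape(-1,2),1))
    tt=np.array([[292.7,246.8],[297,283.8],[412.1,233.7],[417.3,271.5]])
    tc=np.array([[.042,.134,.02],[-.042,.134,.02],[.042,-.134,.02],[-.042,-.134,.02]])
    g=lambda v:(proj(T,standpt(v,tc))-tt).ravel()
    q=least_squares(g,[.5,-.2,0]); print(q.x,np.round(g(q.x),1), np.degrees(q.x[2]))
    np.save('fit.npy',np.r_[r.x,q.x])
    for n,s in(('t',T),('s',S)):
        im=s['pixels'].copy()
        z=3; im=cv2.resize(im,None,fx=z,fy=z,interpolation=cv2.INTER_CUBIC)
        def box(P,col):
            uv=proj(s,P)*z+1
            for a in range(8):
                for b in (1,2,4):
                    if not a&b: cv2.line(im,tuple(int(k) for k in uv[a]),tuple(int(k) for k in uv[a|b]),col,1)
        def B(x,y,z0,z1): return np.array([[x*(1 if a&1 else -1)/2,y*(1 if a&2 else -1)/2,z1 if a&4 else z0] for a in range(8)])
        p=r.x; o=[p[4],p[5],0]
        box(dishpt(p,p[3],B(.084,.29,.074,.078)+o),(0,0,255)); box(dishpt(p,p[3],B(.014,.074,.078,.114)+o),(0,255,255))
        box(dishpt(p,p[3],B(.076,.278,.008,.074)),(0,255,0)); box(standpt(p,B(.11,.2,0,.012)),(255,0,255))
        box(standpt(q.x,B(.084,.268,0,.02)),(0,0,255))
        for i in (1.5,.5,-.5,-1.5):
            u=proj(s,standpt(q.x,np.array([[0,i*.064,.031]])))[0]*z+1; cv2.circle(im,tuple(int(k) for k in u),4,(0,255,0),1)
        im=im[560:900,300:1270] if n=='t' else im[420:1040,660:1320]
        im=cv2.resize(im,None,fx=min(800/im.shape[1],600/im.shape[0]),fy=min(800/im.shape[1],600/im.shape[0])); cv2.imwrite('pics/ov_%s.png'%n,im)
E
python3 fit.py
```

```text
[ 0.60511333  0.17824399 -0.15524069 -0.01063201 -0.004209   -0.00217871] [[-1.3 -2.3]
 [-0.6 -1.1]
 [-2.1 -1.4]
 [-0.3  1.2]
 [-0.5 -1. ]
 [ 1.5 -1.9]
 [-1.1 -2.6]
 [ 0.1 -1.7]
 [-0.2  0.7]
 [-1.1 -0.1]
 [ 1.9 -1.4]]
[ 0.59095451 -0.16905916  0.10183481] [-0.7 -0.8 -1.   0.9  0.6 -0.3  1.1  0. ] 5.834704900288437
```

```bash
sleep 0.1
```

```text
(no output)
```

View pics/ov_t.png

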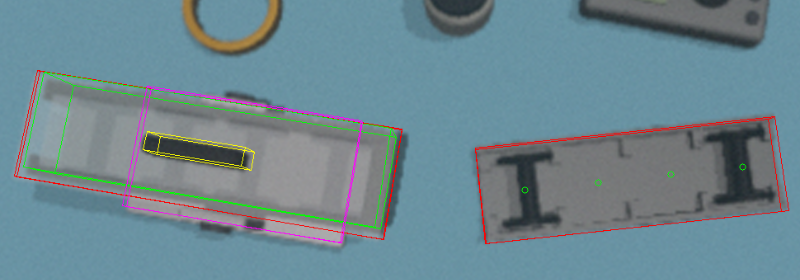

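View pics/ov_s.png

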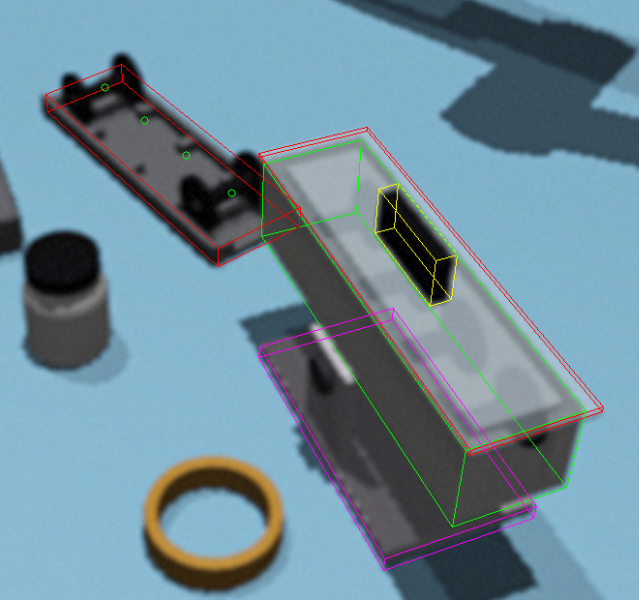

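```bash
cat >> h.py <<'E'
def tR(d,z=(0,0,-1)):
    "jaw axis d, approach z"
    z=np.array(z,float); z/=np.linalg.norm(z); d=np.array(d,float); y=d-z*(d@z); y/=np.linalg.norm(y)
    return np.c_[np.cross(y,z),y,z]
def best(pos,d,z=(0,0,-1)):
    "goto-able R among half-turn pair, preferring small j6 change"
    q0=np.array(monitor.observe()['joint_positions']); o=[]
    for s in(1,-1):
        R=tR(s*np.array(d,float),z); q=solver.ik(pos,R)
        if q is not None: o.append((np.abs(np.array(q)-q0).max(),s,R,q))
    o.sort(key=lambda a:a[0]); return o[0][2] if o else None
E
python3 - <<'E'
from h import *
import pickle
yaw=-.155; d=[np.cos(yaw),np.sin(yaw),0]
for s in (1,-1): print(solver.ik([.6,.17,.38],tR(s*np.array(d))))
R=best([.6,.17,.38],d); print(R)
manip.goto([.59,.17,.38],R)
s=snap('wrist','w1'); pickle.dump(s,open('w1.pkl','wb'))
manip.goto([.58,-.17,.36],R)
s=snap('wrist','w2'); pickle.dump(s,open('w2.pkl','wb'))
o=monitor.observe();print(o['time_s'],o['joint_positions'])
E
```

```text
[ 1.18193253e+01  1.21907216e+01  8.34459138e+01 -2.54444375e-14
  8.43633646e+01  2.07001711e+01]
[ 1.18193253e+01  1.21907216e+01  8.34459138e+01 -2.54444375e-14
  8.43633646e+01 -1.59299829e+02]
[[ 0.1543801   0.98801153  0.        ]
 [ 0.98801153 -0.1543801   0.        ]
 [ 0.          0.         -1.        ]]
4.3667 [-2.03543454e+01  1.03805313e+01  8.77773067e+01  3.82290113e-02
  8.18296488e+01 -1.15705693e+01]
```

View pics/w1.png

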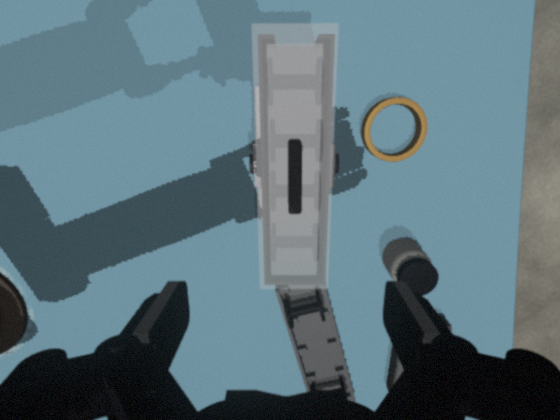

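View pics/w2.png

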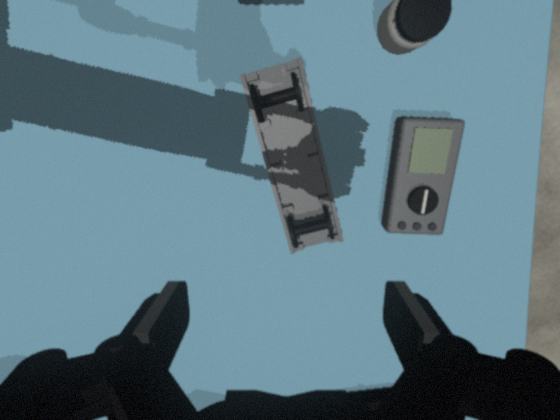

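```bash
python3 - <<'E'
import cv2
a=cv2.imread('pics/w1.png'); b=cv2.imread('pics/w2.png')
cv2.imwrite('pics/w1z.png',cv2.resize(a[10:160,230:370],(560,600),interpolation=cv2.INTER_CUBIC))
cv2.imwrite('pics/w1y.png',cv2.resize(a[150:300,230:370],(560,600),interpolation=cv2.INTER_CUBIC))
cv2.imwrite('pics/w2z.png',cv2.resize(b[50:260,230:350],(343,600),interpolation=cv2.INTER_CUBIC))
E
```

```text
(no output)
```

View pics/w1z.png

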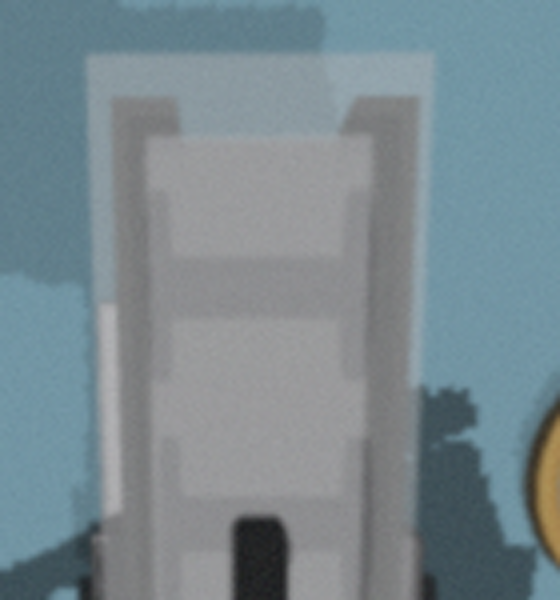

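View pics/w1y.png

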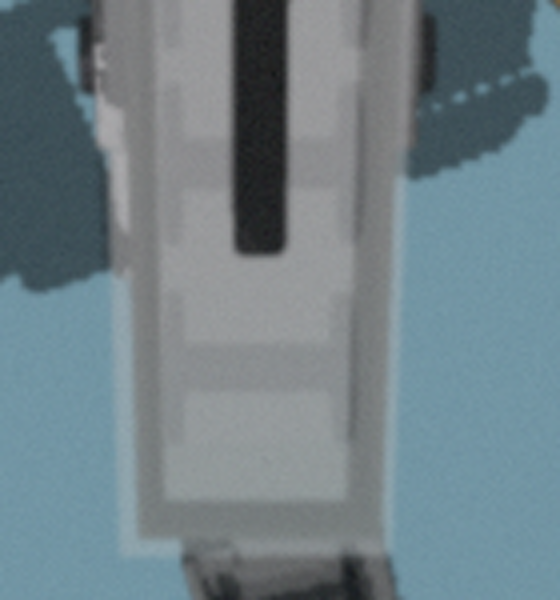

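View pics/w2z.png

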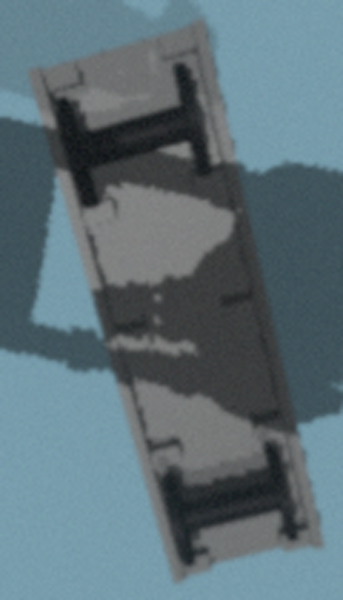

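```bash
cat > fit2.py <<'E'
from fit import *
W1=pickle.load(open('w1.pkl','rb'));W2=pickle.load(open('w2.pkl','rb'))
tl=np.array([[116.3,217.1],[106.1,258.7],[264.2,240],[254.9,282.1]])
sl=np.array([[382.3,295.7],[426,281.7],[310,195],[346,185]])
sb=np.array([[309.3,258.3],[353.3,332.3],[402.7,315.7]])
wl=np.array([[338.3,23.3],[252,24.25],[328.3,288],[260.5,288.3]])
wd=np.array([[335,34.3],[258,34.3],[325.8,285],[264.5,285]])
wf=np.array([[301.5,139.3],[288.5,139.3],[301.5,213.3],[289,213.3]])
D=np.array([[.038,.139,.074],[-.038,.139,.074],[.038,-.139,.074],[-.038,-.139,.074]])
F=np.array([[.007,.037,.078],[-.007,.037,.078],[.007,-.037,.114],[-.007,-.037,.114]])
def f(v):
    o=[v[4],v[5],0]; L=lidc+o
    return np.r_[(proj(W1,dishpt(v,v[3],L))-wl).ravel(),(proj(W1,dishpt(v,v[3],D))-wd).ravel(),(proj(W1,dishpt(v,v[3],F+o))-wf).ravel(),
     .5*(proj(T,dishpt(v,v[3],L))-tl).ravel(),.5*(proj(S,dishpt(v,v[3],L))-sl).ravel(),.5*(proj(S,standpt(v,base))-sb).ravel()]
r=least_squares(f,[.6,.17,-.15,0,0,0]); print(np.round(r.x,4)); print(np.round(f(r.x).reshape(-1,2),1).tolist())
g=lambda v:f(np.r_[v,0,0,0] if 0 else [v[0],v[1],v[2],0,v[3],v[4]])
tt=np.array([[292.7,246.8],[297,283.8],[412.1,233.7],[417.3,271.5]])
tw=np.array([[301,57],[241.2,74.5],[342.7,240.8],[292.3,254]])
tc=np.array([[.042,.134,.02],[-.042,.134,.02],[.042,-.134,.02],[-.042,-.134,.02]])
g=lambda v:np.r_[.5*(proj(T,standpt(v,tc))-tt).ravel(),(proj(W2,standpt(v,tc))-tw).ravel()]
q=least_squares(g,[.5,-.2,0]); print(q.x,np.round(g(q.x).reshape(-1,2),1).tolist())
np.save('fit.npy',np.r_[r.x,q.x])
# spool y in dish from hub rows
for uv in [(295,81),(295,140),(294,190),(294,241)]:
    P=onz(W1,uv,.075+.012+.025+.004); c,s_=np.cos(r.x[2]),np.sin(r.x[2]); e=P[:2]-r.x[:2]; print('hub',np.round(P,3),np.round([c*e[0]+s_*e[1],-s_*e[0]+c*e[1]],3))
E
python3 fit2.py
```

```text
[ 6.002e-01  1.738e-01 -1.518e-01 -4.000e-04 -1.400e-03  2.700e-03]
[[0.9, -0.6], [-0.3, -1.1], [0.0, 0.9], [-0.2, 0.9], [0.4, -0.5], [-0.1, -0.0], [0.1, -0.1], [0.3, 0.1], [-0.0, -0.9], [-0.2, -0.8], [0.7, 1.5], [-0.3, 1.6], [-0.8, -0.6], [-0.3, -0.1], [-1.3, -0.5], [-0.3, 0.8], [0.3, -0.2], [1.2, -0.7], [-0.3, -1.6], [0.3, -1.1], [0.3, -0.6], [-0.1, -1.5], [1.2, -2.1]]
[ 0.59266755 -0.1713835   0.10546422] [[0.2, -0.7], [0.1, 0.2], [0.8, -0.6], [1.1, -0.5], [0.8, -0.9], [-1.4, -0.3], [1.2, 0.8], [-1.2, 0.4]]
hub [0.615 0.271 0.116] [-0.001  0.099]
hub [0.605 0.208 0.116] [-0.     0.035]
hub [0.595 0.149 0.116] [-0.001 -0.026]
hub [0.585 0.081 0.116] [-0.001 -0.094]
```

```bash
cat >> h.py <<'E'
_f=np.load('fit.npy') if __import__('os').path.exists('fit.npy') else np.zeros(9)
st=_f[:3]; tray=_f[6:9]
def Rz(a): c,s=np.cos(a),np.sin(a); return np.array([[c,-s,0],[s,c,0],[0,0,1]])
def Rx(a): c,s=np.cos(a),np.sin(a); return np.array([[1,0,0],[0,c,-s],[0,s,c]])
def dR(t): return Rz(st[2])@Rx(-t)
def D(l,t): return np.array([st[0],st[1],.075])+dR(t)@np.array(l,float)
def TY(l): return np.array([tray[0],tray[1],0])+Rz(tray[2])@np.array(l,float)
def F(): return np.round(monitor.observe()['force'],1)
sx=Rz(st[2])[:,0]
E
python3 - <<'E'
from h import *
R=tR(sx); R=best(D([0,.127,.2],0),sx)
manip.goto(D([0,.127,.18],0),R); manip.command_gripper(0.0)
print('f0',F(),monitor.observe()['time_s'])
f0=F()[2]
manip.move_linear(D([0,.127,.088],0),.1)
z=.088
while z>.07:
    z-=.002; manip.move_linear(D([0,.127,z],0),.03)
    f=F()[2]-f0
    if f>3: break
print('contact z',z,f,monitor.observe()['position'])
E
```

```text
f0 [ 0.3  0.5 -0.5] 6.8917
contact z 0.07599999999999998 6.6 [0.61966305 0.29980153 0.15241712]
```

```bash
python3 - <<'E'
from h import *
f0=-.5
for t in np.r_[np.arange(.03,.46,.03),.45,.465]:
    manip.move_linear(D([0,.127,.077],t),.03)
    o=monitor.observe(); f=F(); print(round(t,3),f,np.round(o['position'][2]-D([0,.127,.077],t)[2],4))
    if t>.3 and f[2]>35: break
print(o['time_s']); snap('scene','s2'); 
E
```

```text
0.03 [-1.8 -0.8  5.6] 0.0016
0.06 [-1.5 -0.9  6.9] 0.0017
0.09 [-1.5 -0.3  5.9] 0.0017
0.12 [-2.9 -0.   6.4] 0.0017
0.15 [-1.3  0.5  5.3] 0.0017
0.18 [-1.2  0.1  6.4] 0.0018
0.21 [-0.8  0.2  5.6] 0.0018
0.24 [-1.3  1.2  6.4] 0.0019
0.27 [-2.   0.9  6.1] 0.0019
0.3 [-1.5  2.3  6.6] 0.002
0.33 [0.  1.9 5.5] 0.002
0.36 [-1.3  1.8  6.3] 0.002
0.39 [-1.   1.5  5.9] 0.002
0.42 [-3.7 -0.  12.4] 0.004
0.45 [-4.9  0.  21.4] 0.0075
0.45 [-4.2  0.7 21.2] 0.0075
0.465 [-5.1 -0.  25.8] 0.0092
14.4333
```

```bash
python3 - <<'E'
from h import *
import pickle
p=D([0,.127,.077],.42)
manip.move_linear(p+[0,0,.12],.15); manip.command_gripper(1.0)
q=D([0,.02,.078],.42)-78e-3*tR(sx)[:,0]; q[2]=.40
R=best(q,sx); manip.goto(q,R)
print(R[:,0],F(),monitor.observe()['time_s'])
s=snap('wrist','w3'); pickle.dump(s,open('w3.pkl','wb')); snap('scene','s3')
E
```

```text
[0.15124453 0.98849638 0.        ] [-0.5 -0.1 -0.8] 17.2583
```

View pics/w3.png

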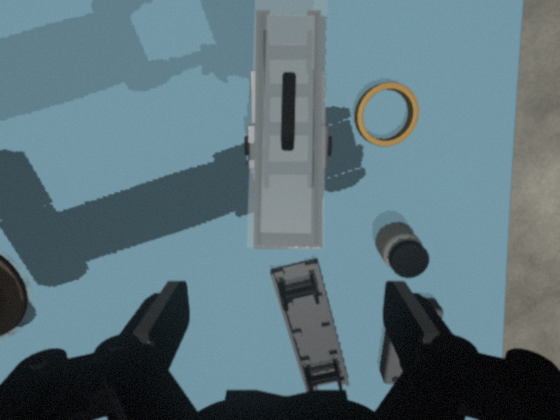

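View pics/s3.png

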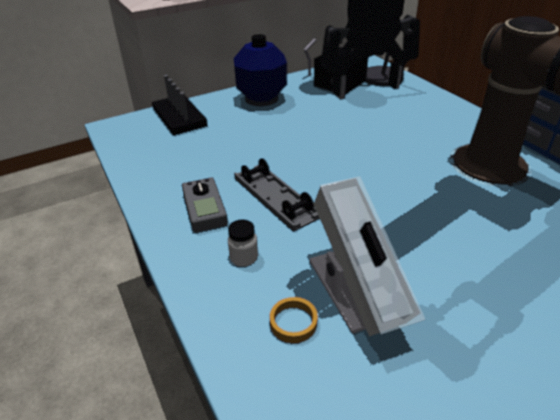

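```bash
cat > ov.py <<'E'
from h import *
def ov(s,f,t,lid=None,crop=None,z=3,sp=()):
    im=cv2.resize(s['pixels'],None,fx=z,fy=z,interpolation=cv2.INTER_CUBIC)
    def B(x,y,z0,z1): return np.array([[x*(1 if a&1 else -1)/2,y*(1 if a&2 else -1)/2,z1 if a&4 else z0] for a in range(8)])
    def box(P,col):
        uv=proj(s,P)*z+1
        for a in range(8):
            for b in(1,2,4):
                if not a&b: cv2.line(im,tuple(int(k) for k in uv[a]),tuple(int(k) for k in uv[a|b]),col,1)
    dd=lambda P:np.array([D(p,t) for p in P])
    box(dd(B(.076,.278,.008,.074)),(0,255,0))
    if lid is not None:
        o=[lid[0],lid[1],0]; box(dd(B(.084,.29,.074,.078)+o),(0,0,255)); box(dd(B(.014,.074,.078,.114)+o),(0,255,255))
    for y in sp: box(dd(B(.06,.016,.037-.008,.037+.008)+[0,y,0]),(255,0,255))
    box(np.array([TY(p) for p in B(.084,.268,0,.02)]),(255,255,0))
    if crop: im=im[crop[0]*z:crop[1]*z,crop[2]*z:crop[3]*z]
    k=min(800/im.shape[1],600/im.shape[0],1); cv2.imwrite('pics/'+f+'.png',cv2.resize(im,None,fx=k,fy=k,interpolation=cv2.INTER_AREA))
E
python3 - <<'E'
from ov import *; import pickle
s=pickle.load(open('w3.pkl','rb')); ov(s,'w3o',.42,(-.0014,.0027),(0,200,200,380),3,sp=(.11,.06,.01,-.04))
cv2.imwrite('pics/w3z.png',cv2.resize(s['pixels'][0:200,220:360],None,fx=3,fy=3,interpolation=cv2.INTER_CUBIC))
E
```

```text
(no output)
```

View pics/w3o.png

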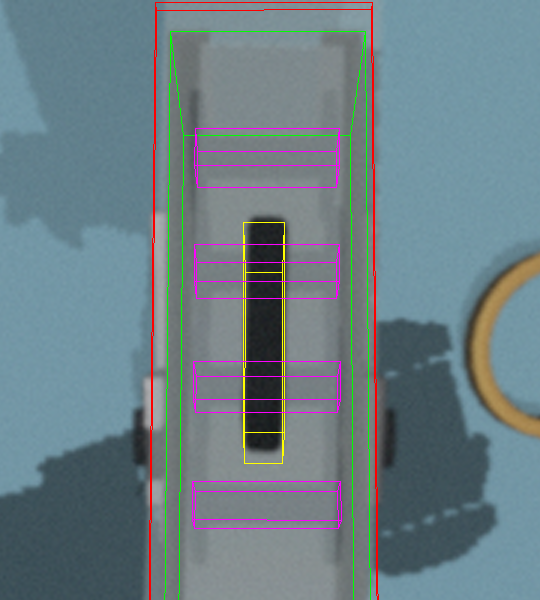

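View pics/w3z.png

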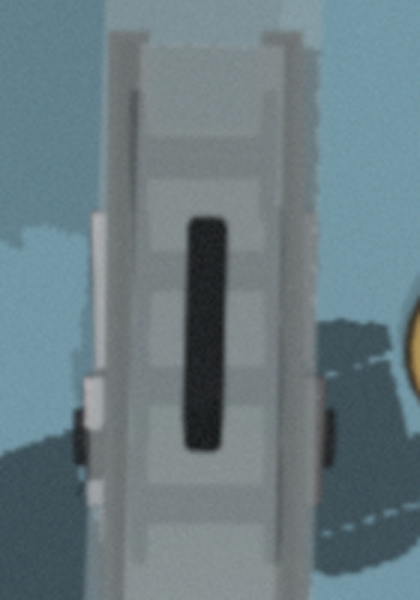

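```bash
python3 - <<'E'
from h import *
t=.42; zz=-dR(t)[:,2]; ox,oy=-.0012,.004
R=best(D([ox,oy,.2],t),sx,zz)
print(R, [solver.ik(D([ox,oy,h],t),R) is not None for h in(.085,.2,.25)])
manip.goto(D([ox,oy,.2],t),R)
manip.move_linear(D([ox,oy,.0855],t),.08)
print(F()); manip.command_gripper(0.0)
o=monitor.observe(); print(o['finger_gap'],F(),o['position']-D([ox,oy,.0855],t))
manip.move_linear(D([ox,oy,.0955],t),.03); print(F())
manip.move_linear(D([ox,oy,.16],t),.08); print(F(),monitor.observe()['finger_gap'],monitor.observe()['time_s'])
snap('scene','s4')
E
```

```text
[[ 1.38099707e-01  9.88496380e-01 -6.16715378e-02]
 [ 9.02585112e-01 -1.51244529e-01 -4.03069732e-01]
 [-4.07760453e-01  1.51505021e-18 -9.13088940e-01]] [True, True, True]
[ 0.9 -1.1 -0.2]
0.15115055260564644 [0.9 1.7 1.2] [0.00018446 0.00020317 0.00012459]
[-0.5 -0.  -1. ]
[ 0.   0.3 -1.4] 0.15121321001136137 21.825
```

View pics/s4.png

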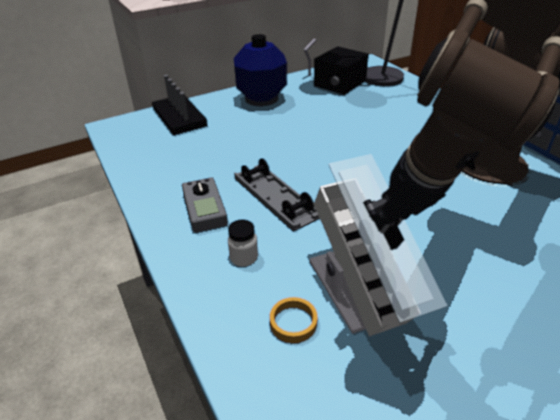

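```bash
python3 - <<'E'
from h import *
import pickle
o=monitor.observe(); p=np.array(o['position'])
manip.move_linear(p+[-.06,0,.10],.15)
R=tR(sx); q=np.array([.40,.17,.25])
print(solver.ik(q,R),solver.ik([.4,.17,.019],R))
manip.move_linear(q,.15,R)
manip.move_linear([.40,.17,.05],.12); f0=F()
z=.026
manip.move_linear([.40,.17,z],.05)
while z>.014:
    z-=.002; manip.move_linear([.40,.17,z],.03)
    if F()[2]-f0[2]>3: break
print(z,F(),f0)
manip.command_gripper(1.0)
manip.move_linear([.40,.17,.2],.2)
q=D([0,.06,.05],.42)-78e-3*R[:,0]; q[2]=.38
manip.goto(q,best(q,sx)); print(monitor.observe()['time_s'])
s=snap('wrist','w5'); pickle.dump(s,open('w5.pkl','wb')); snap('scene','s5')
s=snap('top','t5'); pickle.dump(s,open('t5.pkl','wb'))
E
```

```text
[ 1.72813700e+01 -5.24241950e+00  1.16738627e+02 -2.54444375e-14
  6.85037923e+01  2.59804257e+01] [ 1.72813700e+01  1.68761652e+01  1.25480570e+02 -2.54444375e-14
  3.76432645e+01  2.59804257e+01]
0.015999999999999993 [-6.7 -2.3 22. ] [ 0.5 -0.3 -0.7]
30.65
```

View pics/w5.png

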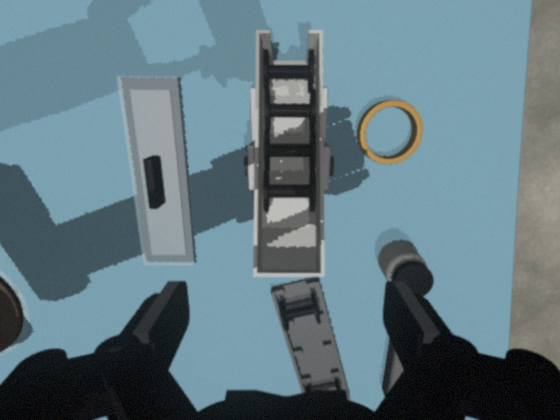

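View pics/t5.png

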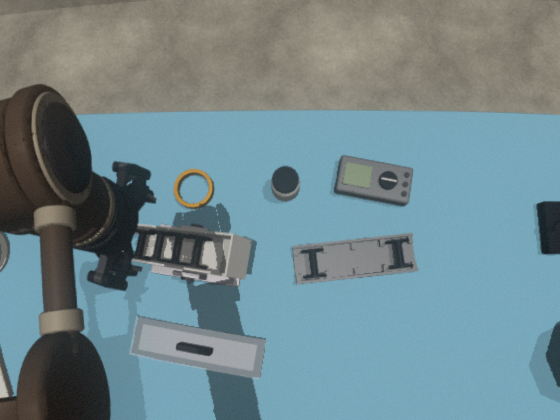

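```bash
cat >> h.py <<'E'
def inD(s,uv,t,z):
    "dish-local xy of pixel on plane local z"
    o,d=ray(s,uv); R=dR(t); c=np.array([st[0],st[1],.075]); o=R.T@(o-c); d=R.T@d; return o+d*(z-o[2])/d[2]
E
python3 - <<'E'
from ov import *; import pickle
s=pickle.load(open('w5.pkl','rb'))
for r in (70,111,151,191): print(np.round(inD(s,(292,r),.42,.037),4))
ov(s,'w5o',.42,None,(10,290,230,350),4,sp=(.11,.06,.01,-.04))
cv2.imwrite('pics/w5z.png',cv2.resize(s['pixels'][20:290,230:350],None,fx=2.2,fy=2.2,interpolation=cv2.INTER_CUBIC))
E
```

```text
[0.0031 0.112  0.037 ]
[0.0031 0.0595 0.037 ]
[0.0032 0.0093 0.037 ]
[ 0.0032 -0.0399  0.037 ]
```

View pics/w5o.png

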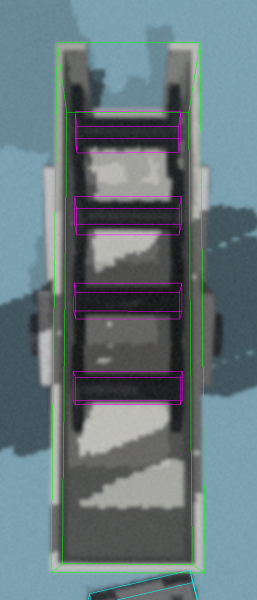

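View pics/w5z.png

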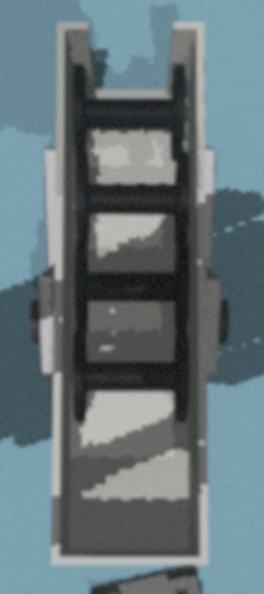

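```bash
cat > pick.py <<'E'
from h import *
import pickle,sys
def pick(y,t=.42,x=0.0):
    zz=-dR(t)[:,2]; dy=dR(t)[:,1]
    manip.command_gripper(.42)
    R=best(D([x,y,.16],t),dy,zz); print(np.round(R,2).tolist())
    manip.goto(D([x,y,.16],t),R)
    manip.move_linear(D([x,y,.06],t),.12); f0=F()
    manip.move_linear(D([x,y,.0205],t),.05); print('down',F(),f0)
    manip.command_gripper(0.0); o=monitor.observe(); print('gap mm',85*o['finger_gap'],F())
    manip.move_linear(D([x,y,.09],t),.08)
    manip.move_linear(D([x,y,.16],t),.12); o=monitor.observe(); print('gap mm',85*o['finger_gap'],F(),o['time_s'])
if __name__=='__main__': pick(float(sys.argv[1])); s=snap('scene',sys.argv[2]); s=snap('wrist',sys.argv[2]+'w')
E
python3 pick.py -.04 s6
```

```text
[[-0.99, 0.14, -0.06], [0.15, 0.9, -0.4], [0.0, -0.41, -0.91]]
down [ 0.4 -0.4 -0.5] [0.2 0.3 0.6]
gap mm 13.892257005239957 [0.3 0.5 2.4]
gap mm 13.941373364259167 [-0.5 -0.  -0.7] 36.5
```

View pics/s6.png

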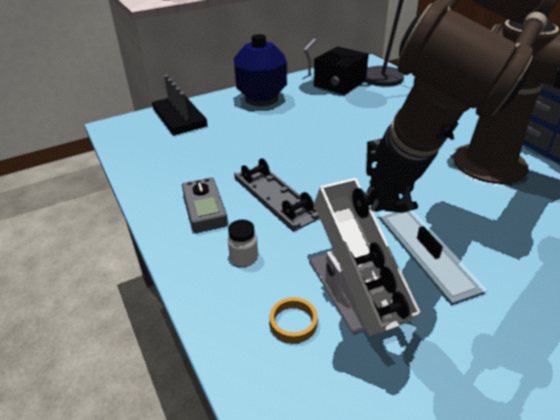

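View pics/s6w.png

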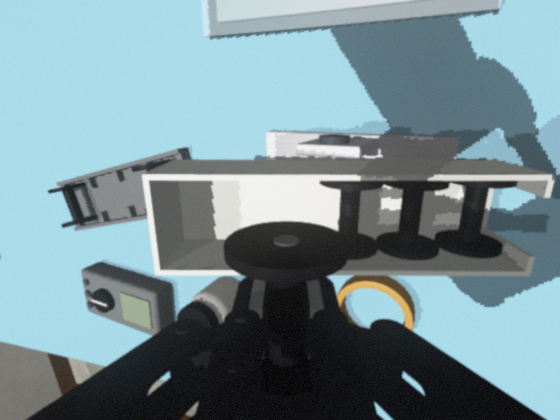

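```bash
python3 - <<'E'
from ov import *; import pickle
s=pickle.load(open('w2.pkl','rb'))
for y in(.096,-.096): print(proj(s,TY([0,y,.031])))
for uv in((275.5,98),(308.8,224)):
    P=onz(s,uv,.031); print(np.round(Rz(tray[2]).T@(P-[tray[0],tray[1],0]),4))
o=monitor.observe(); p=np.array(o['position'])
d=Rz(tray[2])[:,1]
q=TY([0,.032,.16]); R0=np.array(o['eef_rot'])
# keep same sign of jaw
R=tR(d if R0[:,1]@d>0 else -d)
manip.move_linear(p+[0,-.02,.10],.2)
q=TY([0,.032,.20]); print(solver.ik(q,R))
manip.goto(q,R); s=snap('wrist','w7'); pickle.dump(s,open('w7.pkl','wb')); snap('scene','s7')
print(monitor.observe()['time_s'])
ov(s,'w7o',.42)
E
```

```text
[[278.0514218   95.12416889]]
[[312.15203729 228.182837  ]]
[-0.0042  0.0934  0.031 ]
[-0.0033 -0.0883  0.031 ]
[-1.74427399e+01  1.72898212e+01  9.79026855e+01 -2.54444375e-14
  6.48074933e+01 -1.13485395e+02]
38.6833
```

View pics/w7o.png

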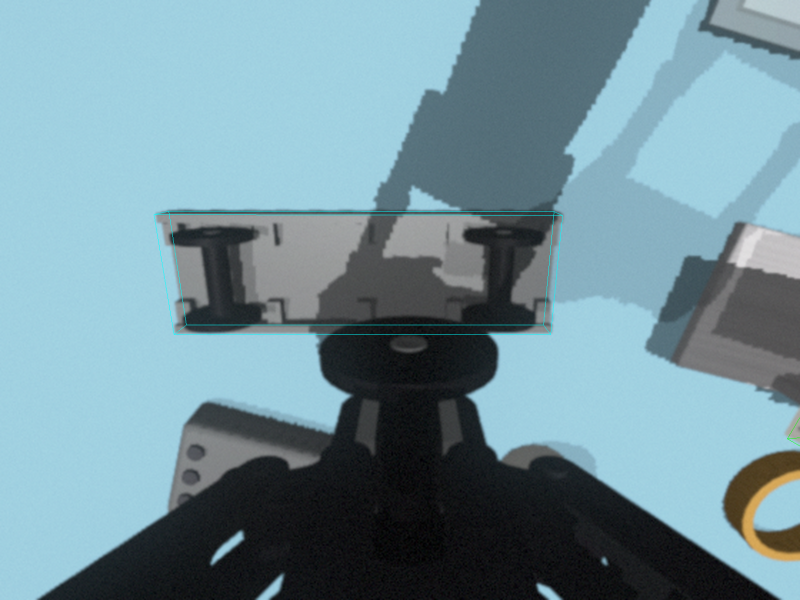

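```bash
python3 - <<'E'
from ov import *; import pickle
s=pickle.load(open('w7.pkl','rb')); z=4
im=cv2.resize(s['pixels'],None,fx=z,fy=z,interpolation=cv2.INTER_CUBIC)
for y in (0,.064,-.064,.128,-.128):
  for sg in(1,-1):
    P=np.array([TY(p) for p in [[sg*.02,y-.005,.016],[sg*.02,y+.005,.016],[sg*.039,y+.005,.016],[sg*.039,y-.005,.016]]])
    cv2.polylines(im,[np.int32(proj(s,P)*z+1.5)],True,(0,255,255),1)
for y in(.096,.032,-.032,-.096):
    cv2.circle(im,tuple(np.int32(proj(s,TY([0,y,.031]))[0]*z+1.5)),5,(0,0,255),1)
    P=np.array([TY([x,y,.006]) for x in(.03,-.03)]);
cv2.imwrite('pics/w7z.png',cv2.resize(im[130*z:250*z,100*z:300*z],(800,480)) )
cv2.imwrite('pics/w7y.png',cv2.resize(im[140*z:240*z,240*z:400*z],(800,500)))
E
```

View pics/w7z.png

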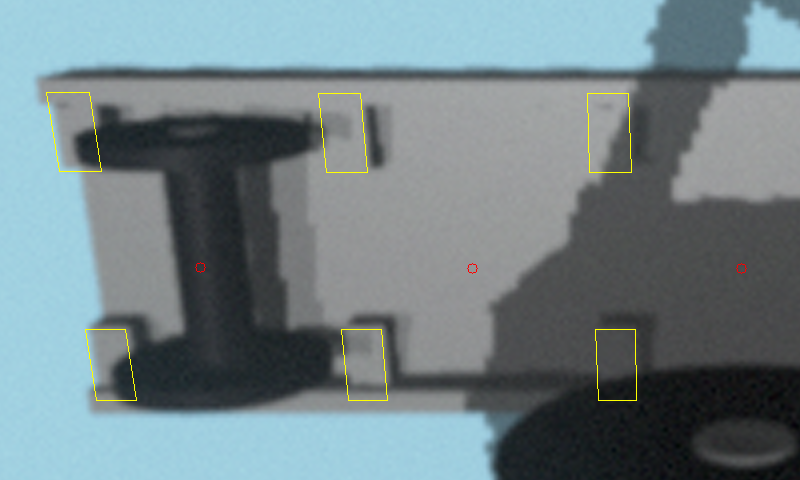

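View pics/w7y.png

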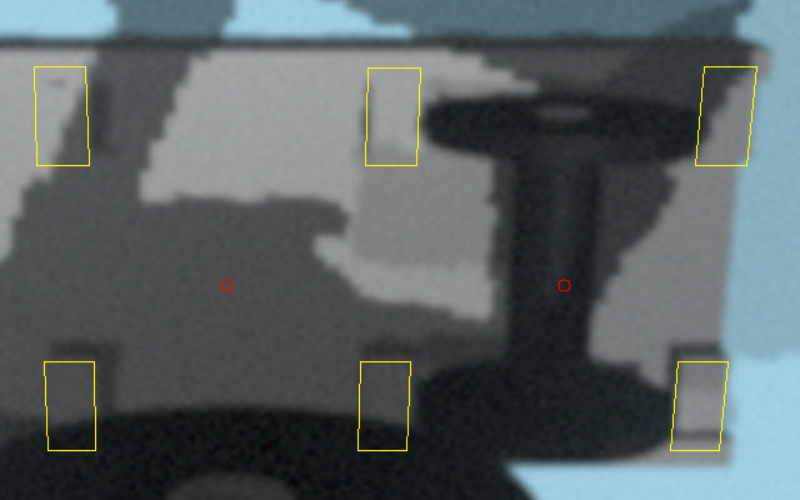

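```bash
cat > place.py <<'E'
from h import *
import pickle,sys
def place(y,x=-.002):
    manip.move_linear(TY([x,y,.05]),.12); f0=F(); 
    z=.034; manip.move_linear(TY([x,y,z]),.05)
    while z>.0135:
        z-=.0025; manip.move_linear(TY([x,y,z]),.03); df=F()-f0; print(round(z,4),df)
        if df[2]>3: break
    return z
if __name__=='__main__':
    y=float(sys.argv[1]); print(place(y)); snap('scene',sys.argv[2])
E
python3 place.py .032 s8
```

```text
0.0315 [-0.2 -0.9  1. ]
0.029 [-1.  -0.5 -0.1]
0.0265 [0.  0.1 1.4]
0.024 [-0.1 -0.4  1.2]
0.0215 [-0.2  0.   0.8]
0.019 [-0.6  0.   0.1]
0.0165 [ 0.  -0.6 -0.2]
0.014 [-1.4  0.   4.4]
0.014000000000000007
```

View pics/s8.png

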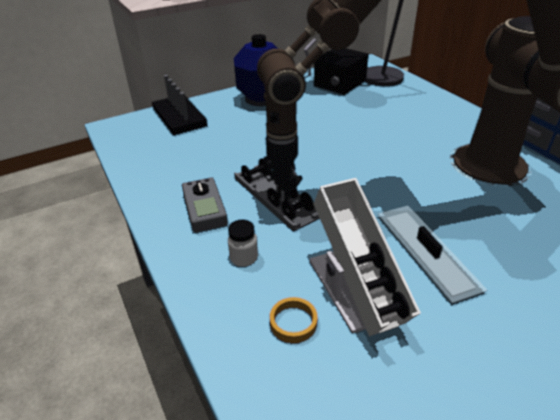

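```bash
python3 - <<'E'
from ov import *; import pickle
manip.command_gripper(.42); print(F())
manip.move_linear(TY([-.002,.032,.2]),.15)
s=snap('wrist','w9'); pickle.dump(s,open('w9.pkl','wb'))
q=D([0,.06,.05],.42)-78e-3*tR(sx)[:,0]; q[2]=.38
manip.goto(q,best(q,sx)); s=snap('wrist','w10'); pickle.dump(s,open('w10.pkl','wb')); print(monitor.observe()['time_s'])
ov(s,'w10o',.42,None,(10,290,230,350),4,sp=(.11,.06,.01))
E
```

```text
[ 0.  -1.3 -0.8]
45.7833
```

View pics/w9.png

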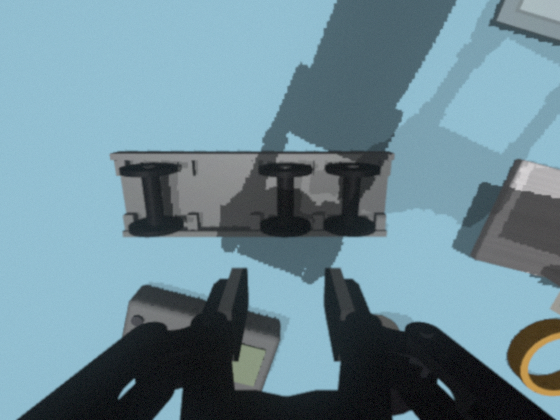

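View pics/w10o.png

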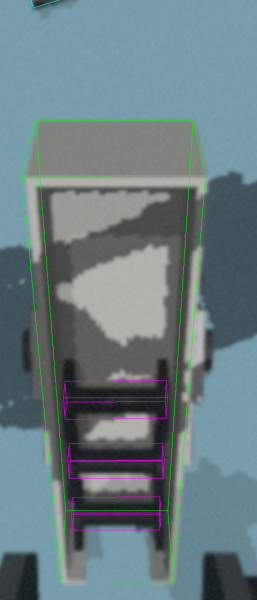

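```bash
cat > run2.py <<'E'
from pick import *; from place import place
from ov import ov
pick(.01)
o=monitor.observe(); p=np.array(o['position']); R0=np.array(o['eef_rot']); d=Rz(tray[2])[:,1]
R=tR(d if R0[:,1]@d>0 else -d)
manip.move_linear(p+[0,-.02,.10],.2)
manip.goto(TY([-.002,-.032,.2]),R); s=snap('wrist','w11')
print(place(-.032))
E
python3 run2.py
```

```text
[[-0.99, 0.14, -0.06], [0.15, 0.9, -0.4], [0.0, -0.41, -0.91]]
down [0.2 0.4 0.4] [ 0.9  0.7 -0.1]
gap mm 13.722036499816086 [0.1 1.3 1.3]
gap mm 13.827162334809051 [ 0.2  0.1 -1.2] 51.675
0.0315 [ 0.7 -0.9  0.9]
0.029 [-0.5 -0.5  0.7]
0.0265 [ 0.5 -0.7  0.8]
0.024 [ 0.  -0.6 -0.3]
0.0215 [-0.4 -0.4  1. ]
0.019 [-1.2 -1.7  0.8]
0.0165 [-0.6 -0.8  0.9]
0.014 [-0.8 -0.4  5.1]
0.014000000000000007
```

View pics/w11.png

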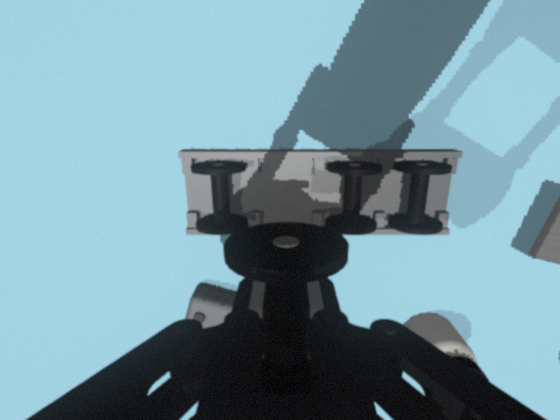

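```bash
python3 - <<'E'
from ov import *; import pickle
manip.command_gripper(.42)
manip.move_linear(TY([-.002,-.032,.22]),.15)
s=snap('wrist','w12')
R=tR(sx); q=np.array([.42,.10,.36])
R=best(q,sx) 
manip.command_gripper(1.0)
manip.goto(q,tR(sx)); s=snap('wrist','w13'); pickle.dump(s,open('w13.pkl','wb')); print(monitor.observe()['time_s'])
snap('scene','s13'); t=snap('top','t13')
cv2.imwrite('pics/w12z.png',s['pixels']*0) if 0 else None
E
```

```text
62.4417
```

View pics/w12.png

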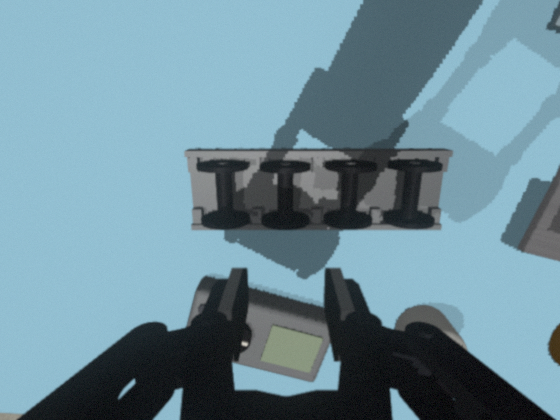

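View pics/w13.png

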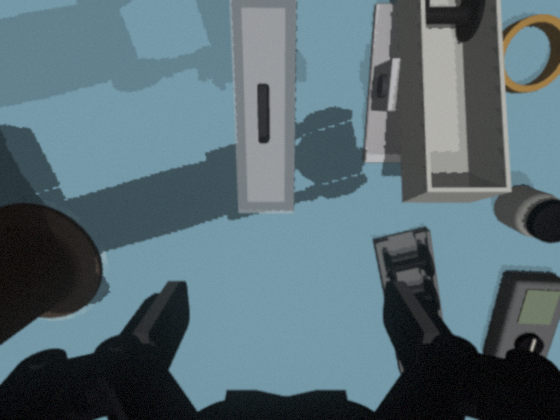

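View pics/s13.png

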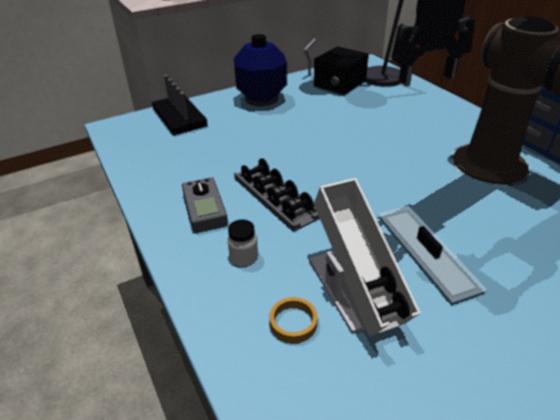

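```bash
python3 - <<'E'
from ov import *; import pickle
s=pickle.load(open('w13.pkl','rb')); R=tR(sx)
def L(p): return np.array([.4,.17,.007])+Rz(st[2])@np.array(p)
for p in ([0,.037,.004],[0,-.037,.04],[.042,-.145,.004],[-.042,-.145,.004]): print(np.round(proj(s,L(p))[0],1))
manip.move_linear([.4,.17,.15],.2,R)
manip.move_linear([.4,.17,.019],.08); print(F())
manip.command_gripper(0.0); o=monitor.observe(); print(o['finger_gap'],F())
manip.move_linear([.4,.17,.06],.06); print(F())
snap('scene','s14')
manip.move_linear([.4,.17,.28],.2); print(F(),monitor.observe()['time_s'])
E
```

```text
[264.8  86.6]
[264.3 145.3]
[294.7 214.6]
[239.7 214.6]
[ 0.1 -0.  -0.7]
0.15805002726097883 [-0.4 -0.5  0.7]
[-0.1 -0.4 -0.6]
[ 0.   0.3 -1.9] 68.3667
```

View pics/s14.png

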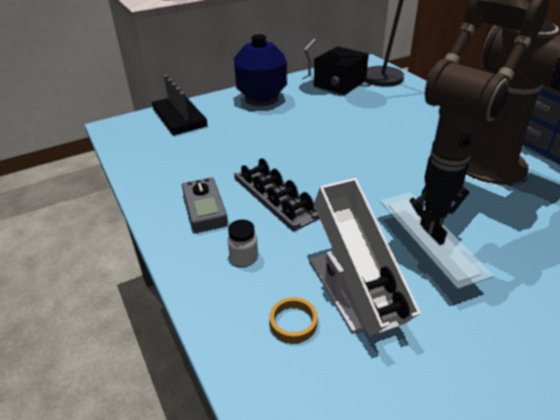

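```bash
python3 - <<'E'
from ov import *
t=.42; zz=-dR(t)[:,2]; ox,oy=-.0012,.004; R=tR(sx,zz)
manip.move_linear(D([ox,oy,.18],t)+[-.05,0,.08],.15,R)
manip.move_linear(D([ox,oy,.16],t),.12)
manip.move_linear(D([ox,oy,.105],t),.06); f0=F(); print(f0)
n=dR(t)[:,2]
h=.105
while h>.083:
    h-=.002; manip.move_linear(D([ox,oy,h],t),.03); df=F()-f0; print(round(h,4),df,round(df@n,1))
    if df@n>3: break
o=monitor.observe(); print(o['time_s']); snap('scene','s15')
E
```

```text
[ 0.4 -0.6 -0.9]
0.103 [-0.1  0.5 -0.6] -0.4
0.101 [-0.8  1.1  0.4] 0.8
0.099 [0.4 0.8 0.3] 0.6
0.097 [ 0.1  0.6 -0.8] -0.5
0.095 [-1.1  0.4  0.2] 0.3
0.093 [-0.3  1.1 -0.9] -0.4
0.091 [-0.7  1.2 -0.5] -0.0
0.089 [0.1 1.  0.8] 1.1
0.087 [ 0.1  1.2 -0.7] -0.1
0.085 [-2.4  3.   7.6] 8.0
74.375
```

View pics/s15.png

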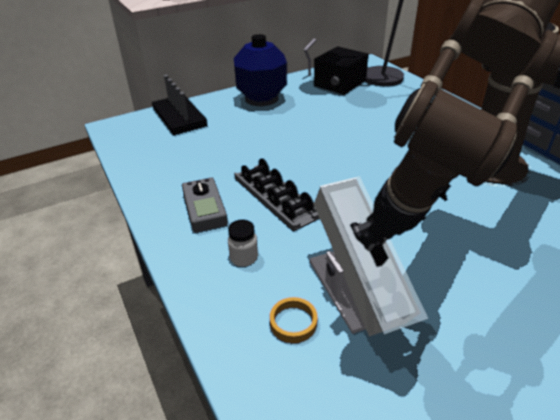

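```bash
python3 - <<'E'
from ov import *; import pickle
t=.42; ox,oy=-.0012,.004
manip.move_linear(D([ox,oy,.0865],t),.03); manip.command_gripper(1.0); print(F())
manip.move_linear(D([ox,oy,.2],t),.12)
q=D([0,.02,.078],t)-78e-3*tR(sx)[:,0]; q[2]=.40
manip.goto(q,tR(sx)); print(monitor.observe()['time_s'])
s=snap('wrist','w16'); pickle.dump(s,open('w16.pkl','wb')); 
ov(s,'w16o',t,(-.0014,.004),(0,260,190,390),3,sp=(.11,.06))
a=snap('scene','s16'); cv2.imwrite('pics/s16z.png',cv2.resize(a['pixels'][160:360,280:480],(600,600),interpolation=cv2.INTER_CUBIC))
E
```

```text
[ 0.3 -0.4  0.5]
77.25
```

View pics/w16o.png

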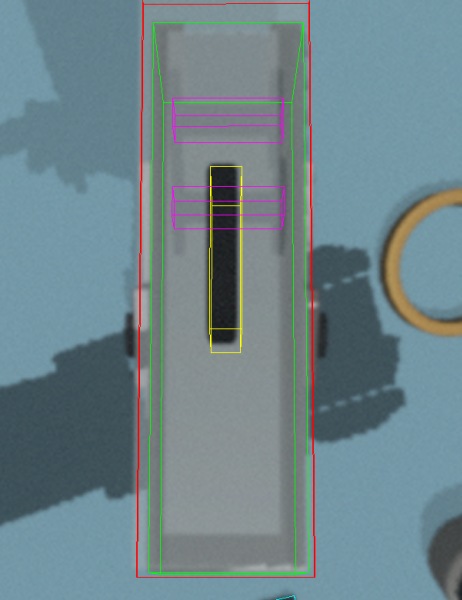

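View pics/s16z.png

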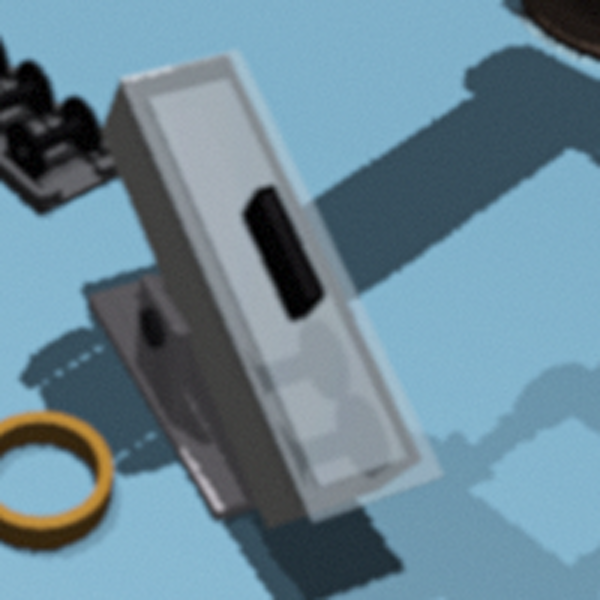

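```bash
python3 - <<'E'
from h import *; import pickle
s=pickle.load(open('w16.pkl','rb'))
cv2.imwrite('pics/w16z.png',cv2.resize(s['pixels'][0:200,220:320],(300,600),interpolation=cv2.INTER_CUBIC))
a=np.hstack([cv2.resize(s['pixels'][0:100,220:320],(400,400),interpolation=cv2.INTER_CUBIC),cv2.resize(s['pixels'][120:220,220:320],(400,400),interpolation=cv2.INTER_CUBIC)])
cv2.imwrite('pics/w16z.png',a)
E
```

```text
(no output)
```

View pics/w16z.png

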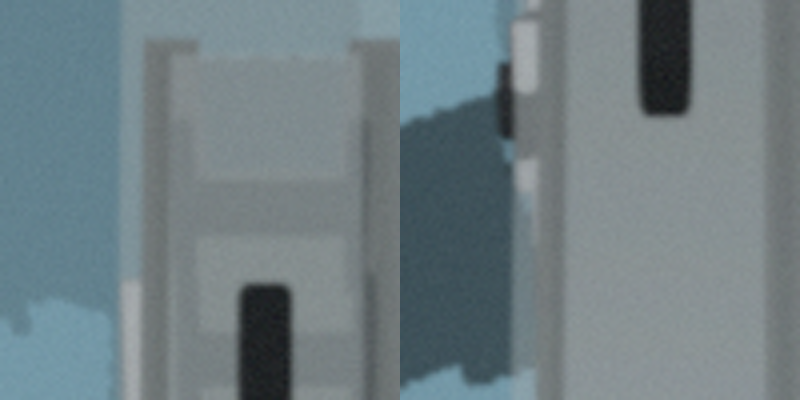

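```bash
python3 - <<'E'
from ov import *
y=-.125; R=tR(sx)
def c(t,h=.0775): return D([-.004,y,h],t)
manip.command_gripper(0.0)
manip.goto(c(.42)+[0,0,.08],R); manip.move_linear(c(.42)+[0,0,.012],.1); f0=F()
dz=.012
while dz>-.012:
    dz-=.002; manip.move_linear(c(.42)+[0,0,dz],.03)
    if F()[2]-f0[2]>3: break
print('contact dz',dz,F()); 
def act():
    p=monitor.observe()['position']; from scipy.optimize import brentq
    return brentq(lambda t:c(t,.078)[2]-p[2],-.1,.5)
print('t act',act())
for t in np.r_[np.arange(.39,.02,-.03),.02]:
    manip.move_linear(c(t),.03); print(round(t,3),F(),round(act(),4))
print(monitor.observe()['time_s'])
E
```

```text
contact dz 0.002 [-1.9  0.3  8.9]
t act 0.4656351765255672
0.39 [-4.6 -1.4 13.3] 0.4249
0.36 [-3.7 -1.2 13.3] 0.3933
0.33 [-4.  -1.3 13.6] 0.3606
0.3 [-3.8 -0.4 12.5] 0.3273
0.27 [-2.8 -0.7 11.6] 0.2945
0.24 [-3.7 -1.2 11.2] 0.2615
0.21 [-3.8 -0.7 11.2] 0.2296
0.18 [-3.2 -0.9 11.2] 0.1975
0.15 [-3.1  0.   9.3] 0.1658
0.12 [-2.8 -0.2  9.7] 0.1344
0.09 [-1.7 -0.5  9.1] 0.1031
0.06 [-1.6 -1.4  8. ] 0.0717
0.03 [-2.1 -0.2  7.8] 0.0405
0.02 [-1.6  0.1  9.3] 0.0317
84.9917
```

```bash
python3 - <<'E'
from ov import *; import pickle
from scipy.optimize import brentq
y=-.125
def c(t,h=.0775): return D([-.004,y,h],t)
def act():
    p=monitor.observe()['position']; return brentq(lambda t:c(t,.078)[2]-p[2],-.1,.5)
for t in (.01,0,-.006,-.012):
    manip.move_linear(c(t),.03); a=act(); print(t,F(),round(a,4))
    if a<.003: break
p=np.array(monitor.observe()['position']); manip.move_linear(p+[0,0,.12],.12)
manip.command_gripper(1.0)
R=tR(sx); manip.goto([.59,.17,.38],R)
s=snap('wrist','w17'); pickle.dump(s,open('w17.pkl','wb')); ov(s,'w17o',0,(-.004,.004),(0,310,190,390),3)
print(monitor.observe()['time_s']); a=snap('scene','s17'); pickle.dump(a,open('s17.pkl','wb'));ov(a,'s17o',0,(-.004,.004),(140,340,280,480),4)
E
```

```text
0.01 [-2.2 -0.7  9.1] 0.0219
0 [-2.6 -0.   9.3] 0.0116
-0.006 [-2.3 -0.4  9.7] 0.0061
-0.012 [-2.3 -0.5  9.2] 0.0005
88.675
```

View pics/w17o.png

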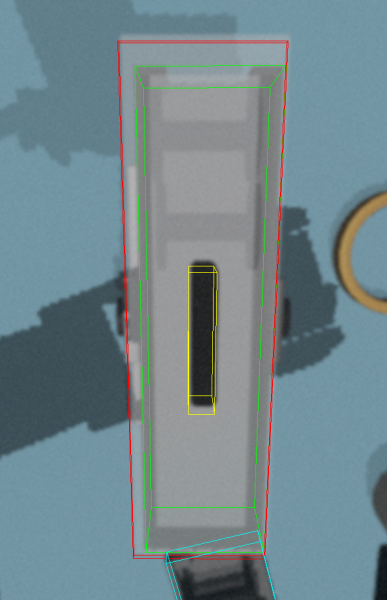

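View pics/s17o.png

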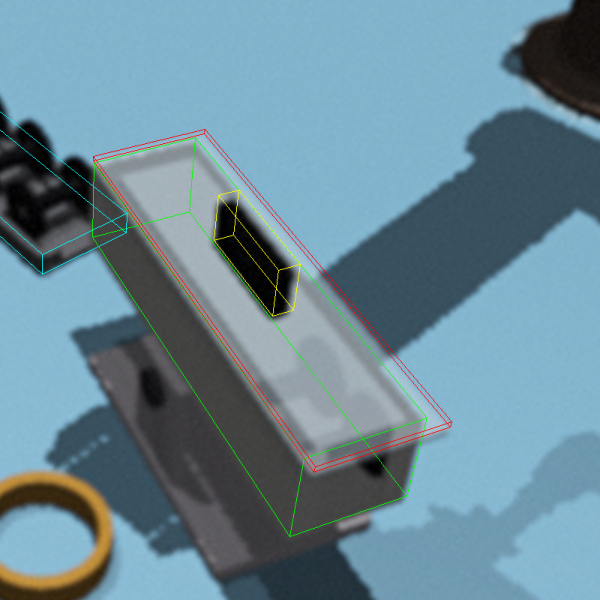

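View pics/s17.png

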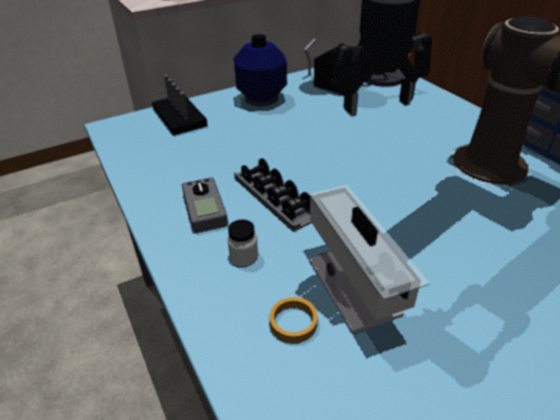

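```bash
python3 - <<'E'
import cv2,numpy as np
a=cv2.imread('pics/w1.png');b=cv2.imread('pics/w17.png')
f=lambda i:np.vstack([cv2.resize(i[20:90,240:350],None,fx=3.6,fy=3.6,interpolation=cv2.INTER_CUBIC),cv2.resize(i[230:300,240:350],None,fx=3.6,fy=3.6,interpolation=cv2.INTER_CUBIC)])
cv2.imwrite('pics/cmp.png',np.hstack([f(a),f(b)]))
a=cv2.imread('pics/scene0.png')[240:330,380:440];b=cv2.imread('pics/s17.png')[240:330,380:440]
cv2.imwrite('pics/cmp2.png',cv2.resize(np.hstack([a,b]),None,fx=6,fy=6,interpolation=cv2.INTER_CUBIC))
E
```

```text
(no output)
```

View pics/cmp.png

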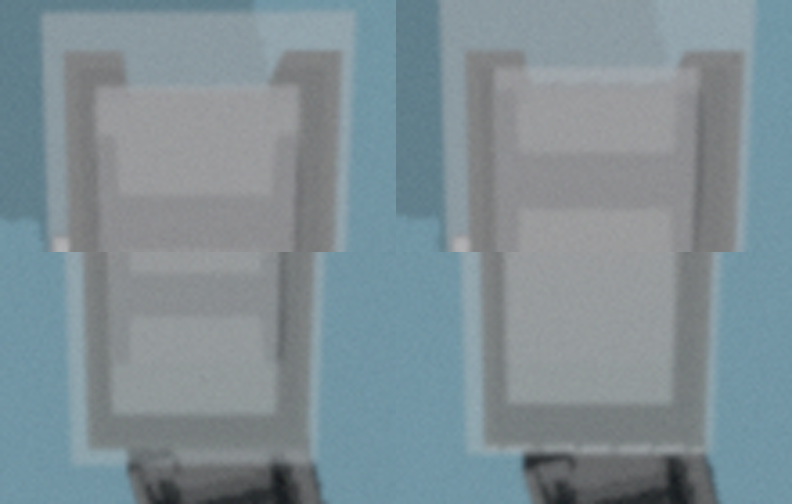

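View pics/cmp2.png

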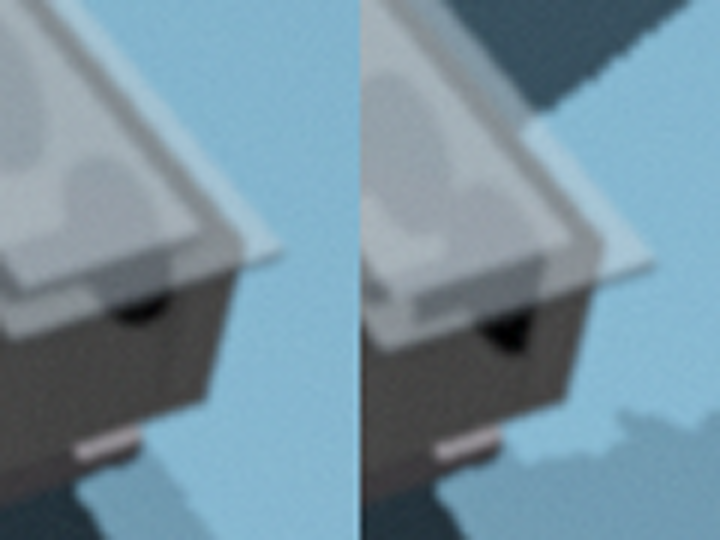

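```bash
python3 - <<'E'
from h import *
a=snap('top','t18'); print(F(),monitor.observe()['time_s']); ticket.finish_job()
cv2.imwrite('pics/t18z.png',cv2.resize(a['pixels'][140:310,270:430],None,fx=3.5,fy=3.5,interpolation=cv2.INTER_CUBIC))
E
```

```text
[-0.2 -0.5 -0.4] 88.775
the job is handed in; nothing more can be done
```

View pics/t18z.png

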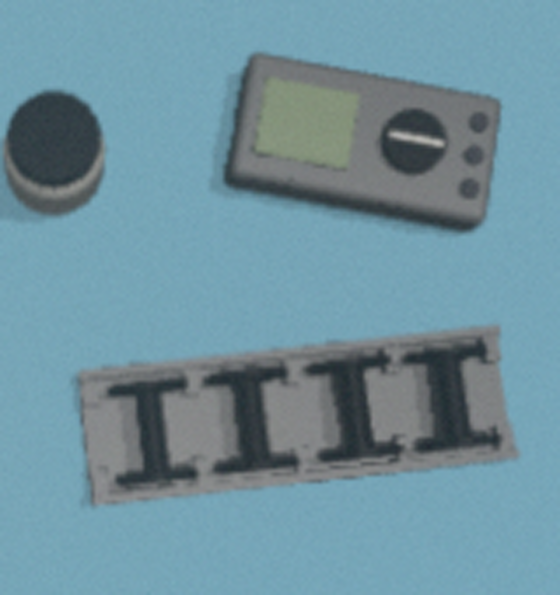

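The job is done and handed in at about 89 s of the 210 s allowed, in the order you asked.

1. With the lid on, I pressed the dish down to its stop at the notched end. All four loose spools rolled together there.
2. I lifted the lid off, set it on the bench, and put two spools into the two empty middle pockets.
3. I put the lid back while the dish was still tipped, then pressed the covered dish back level.

What the last checks showed:
- **Tray:** the final top picture shows one spool lying in each of the four pockets. The two that were there at the start were left alone.
- **Dish:** the tip angle worked out from the fingertip height was 0.0005 rad. The dish outline also matches the starting picture taken from the same camera pose. The two leftover spools are still inside.
- **Lid:** it is seated on the rim but sits about 3–4 mm nearer the notched end than at the start. I put that down to its play in the mouth of the dish and did not recentre it.
- **Meter, tape and jar:** they look unmoved in the pictures, though I did not measure their positions.
- **Forces:** the highest reading I printed was about 26 N at the wrist, while holding the dish against its stop. I did not log force continuously.
- **One odd reading:** at the start of the levelling push, the fingertip height gave 0.466 rad, above the 0.42 stop. I think the edge of the fingertip met the sloping lid. It does not affect the level reading.

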